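# Check the brake levers of two trolley handles

## Task

Two trolley push handles sit in wooden cradles on the packing bench, one with a long brake lever and one with a short one. With the outside of the fingers, never pinching it, press the long lever in from its open side until it comes up against its stop short of the bar, hold it there for two seconds, and let it spring all the way back out; then check the short lever in the same way. Do not push or squeeze on the handle bars, do not force the levers hard past their stops, and leave the other things on the bench where they are.

Things in the scene. Friction and masses are not known exactly. Their poses are not given: they have to be found in the camera images.
- long_stand: Wooden cradle of the handle with the long lever, fixed to the bench: base board 160 x 220 x 18 mm, origin at the centre of its underside on the bench, x axis away from the robot, y along the handle bar, z up. Two upright cheeks 130 mm high at y = +-99 mm (x 10 to 70 mm, steel caps up to 158 mm) carry the bar. Nothing stands above the base board on the lever's open side (x below 10 mm), apart from the lever and its pivot bracket.
- long_bar: The handle bar, black rubber grip 30 mm in diameter (33 mm over its ribs), along y between the cheeks, fixed. Origin on its centre line, 135 mm above the bench, at x = 40 mm in the cradle's frame. At y 58 to 82 mm a clamp with a bracket reaches 45 mm towards the robot, up to 19 mm above the bar's centre line, and carries the lever's pivot.
- long_lever (a joint): Angle of the long aluminium brake lever about its upright pivot (rad): 0 = sprung fully out, 0.32 = fully pressed in against its stop, where it is nearly parallel to the bar and a gap of about 15 mm to the grip stays. A spring returns it by itself; at the long_pad point the spring takes about 2.5 N to start and 8 N at the stop.
- long_pad (a point): Point to press on the long lever: on its outer face (facing the robot), at mid height (135 mm above the bench), 120 mm from the pivot and 30 mm short of the lever's free end. Moves with the lever. Its x axis is level, square to the lever, and points in the direction of pressing (towards the bar); its -y axis runs along the lever to the free end. The lever is 150 mm long from its pivot, 18 mm high, 11 mm thick, with a 20 mm ball at its end.
- long_pivot (a point): The upright pivot axis of the long lever, at the lever's mid height (135 mm above the bench). Seen from above, pressing turns the lever anticlockwise about it.
- short_stand: Wooden cradle of the handle with the short lever, fixed to the bench: base board 160 x 220 x 18 mm, origin at the centre of its underside on the bench, x axis away from the robot, y along the handle bar, z up. Two upright cheeks 130 mm high at y = +-99 mm (x 10 to 70 mm, steel caps up to 158 mm) carry the bar. Nothing stands above the base board on the lever's open side (x below 10 mm), apart from the lever and its pivot bracket.
- short_bar: The handle bar, black rubber grip 30 mm in diameter (33 mm over its ribs), along y between the cheeks, fixed. Origin on its centre line, 135 mm above the bench, at x = 40 mm in the cradle's frame. At y 58 to 82 mm a clamp with a bracket reaches 45 mm towards the robot, up to 19 mm above the bar's centre line, and carries the lever's pivot.
- short_lever (a joint): Angle of the short aluminium brake lever about its upright pivot (rad): 0 = sprung fully out, 0.32 = fully pressed in against its stop, where it is nearly parallel to the bar and a gap of about 15 mm to the grip stays. A spring returns it by itself; at the short_pad point the spring takes about 2.8 N to start and 9 N at the stop.
- short_pad (a point): Point to press on the short lever: on its outer face (facing the robot), at mid height (135 mm above the bench), 70 mm from the pivot and 30 mm short of the lever's free end. Moves with the lever. Its x axis is level, square to the lever, and points in the direction of pressing (towards the bar); its -y axis runs along the lever to the free end. The lever is 100 mm long from its pivot, 18 mm high, 11 mm thick, with a 20 mm ball at its end.
- short_pivot (a point): The upright pivot axis of the short lever, at the lever's mid height (135 mm above the bench). Seen from above, pressing turns the lever anticlockwise about it.
- tape_roll: Bystander, loose: roll of brown packing tape lying flat, 100 mm across, 48 mm high; origin at the centre of its underside.
- screwdriver: Bystander, loose: screwdriver 190 mm long lying on the bench between the robot and the handles, about 30 mm high; its x axis runs along it.
- carton: Bystander, loose: small closed cardboard carton 100 x 70 x 60 mm; origin at the centre of its underside.
- spray_can: Bystander, loose: plain metal spray can standing beyond the handles, 54 mm across, 150 mm high; origin at the centre of its underside.

How it is judged:
By the outcome, as a careful person would: the job done as asked, in the order asked, and still so for the second after the job is handed in, with the robot touching nothing.
It also fails if it takes over 69 s, if anything falls off the work surface, if the arm or the gripper's body presses on something with over 40 N, if the wrist force passes 120 N, or if a joint passes its speed limit or range.

## Robot

A 6-joint arm with a two-finger parallel gripper is mounted at the origin on the work surface. World frame = base frame: x ahead of the robot, y to its left, z up, the work surface at z = 0. Lengths are in m, angles in rad, forces in N, time in s.
With the tool pointing down it reaches from about 0.4 to 0.925 m from the base axis. Payload 3.4 kg.
Tool frame: the origin (TCP) lies on the front face of the gripper's body, between the roots of the fingers; the fingertips stand 73 mm ahead of it and the grasp point (between the pads) lies 54 mm ahead of it; z points along the fingers, y is the direction in which the jaws open and shut (so a half turn about z gives the same grasp; the last joint's range is limited). The gripper opens to 85 mm and grips with 20 to 120 N. Pads are 22 mm wide; open, the fingers measure 114 mm over their backs; the gripper's body (76 mm by 85 mm) begins 54 mm behind the grasp point. The pads swing forward as they close: fully open they stand 13 mm farther back than shut.
Start: joints at [-1.222, 0.307, 1.506, -0, 1.328, -0.073], TCP at [0.236, -0.524, 0.304] pointing down, gripper open.
Joint ranges: [-3.12, 3.12], [-1.05, 2.28], [0.14, 2.33], [-1.42, 4.57], [0.1, 2.73], [-2.68, 2.68]. Speed limits (rad/s): [2.57, 2.57, 3.14, 3.14, 3.14, 3.14].

## Interface

Orientations are given as a unit quaternion [w, x, y, z].
In Python, from station import bot gives the robot as it stands. The module is installed in compiled form; this text tells all that it offers.
- The arm moves only by the tool play_rows, never from a script. Its argument "steps" is one flat list of numbers, 5 for each row, row after row: the opening, from -1 (shut) to 1 (fully open), so that 0 is half open, then the shift along the tool's x, y, z in cm, then the turn about the tool's z in rad. A call has 1 to 20 rows; each row is the pose to reach, as a shift and turn from the pose commanded when the call began, along the tool's axes at that moment; what a row does not reach only later rows make up. A row lasts 1/12 s, in which the tool goes at most 41.7 mm and 7.16 degrees, less where a joint would pass 70% of its speed; a pose out of reach is approached as far as the arm can. A call with a gripper value outside its range is refused whole. The fingers move at their own pace and stop on an object; the grip force is fixed at half the most. Time passes only in rows, so rows that repeat a pose let the fingers close. It gives the time, the measured TCP pose, the force and the opening at its end, in the units of the state.
- bot.observe(): the state, without advancing time (a new reading comes with each control period).
- bot.snapshot(name): name is "scene" or "top"; returns the picture (420x560x3 uint8, red, green, blue); there is no depth.
- bot.camera_params(name): a dict with "K" (3x3 intrinsics, pixels), "D" ([k1, k2, p1, p2, k3] as OpenCV has them; the pictures are not rectified), "view" (4x4, takes a point from world to camera coordinates). Camera axes: x right, y down, z forward; pixel columns grow to the right and rows downward; lengths in m; the calibration is good to about 2 mm. A picture is of the moment at which its call begins. camera_params takes no time and is no camera call.
- bot.sign_off(): hands the job in, once; it reports no verdict.
The state is a dict: "t": time; "joints": joint angles; "qd": joint speeds; "joint_torque": joint torques, N m; "tcp_pos": TCP position; "orientation": TCP orientation; "force": force on the tool from outside, world axes, zero at the start; "torque": the same for the moment, N m; "width": finger opening in m.
Only numpy, scipy, OpenCV 4.12 (cv2) and the standard library are available. Lean on these libraries where they do the work, as an engineer would, in place of code of your own. Each camera call takes 0.05 s, during which the arm holds its last target. There are 200 camera calls.

## Working session

There is one attempt and no reset: what is moved stays moved. The work goes in short steps, Python scripts to look and compute and a tool call to move; the robot and the scene stay as the last step left them, time stands still between calls to the robot, and variables do not carry over. Pictures are saved under pics/ and viewed, on a budget of 10 in all, crops included, one or two more only if the job needs it, and the job is handed in when it is done.

Besides the shell and the picture viewer there is one more tool, called after "Emit:" as name(argument=value, ...) on one line, values as JSON. play_rows: Moves the arm, as the interface text tells. Its arguments: {"type":"object","properties":{"steps":{"type":"array"}},"required":["steps"]}

```bash
mkdir -p pics
python3 - <<'E'
from station import bot
import cv2
for n in("scene","top"):
    cv2.imwrite(f"pics/{n}0.png",bot.snapshot(n)[:,:,::-1]); p=bot.camera_params(n); print(n,p)
s=bot.observe(); print(s)
E
```

```text
scene {'K': array([[474.56082265,   0.        , 280.8412972 ],
       [  0.        , 474.56082265, 207.64142619],
       [  0.        ,   0.        ,   1.        ]]), 'D': array([-0.07217155,  0.        ,  0.        ,  0.        ,  0.        ]), 'view': array([[-0.109835  ,  0.99394522, -0.00302834,  0.06999619],
       [ 0.61839353,  0.06594907, -0.78309652, -0.29925581],
       [-0.77815533, -0.08788411, -0.62189281,  2.00484235],
       [ 0.        ,  0.        ,  0.        ,  1.        ]])}
top {'K': array([[534.63209105,   0.        , 276.08402404],
       [  0.        , 534.63209105, 214.90838041],
       [  0.        ,   0.        ,   1.        ]]), 'D': array([-0.10711081,  0.        ,  0.        ,  0.        ,  0.        ]), 'view': array([[ 3.40939457e-04, -9.99989480e-01, -4.57419855e-03,
        -9.86694073e-03],
       [-9.97274084e-01, -2.49745180e-06, -7.37861848e-02,
         5.99414009e-01],
       [ 7.37853972e-02,  4.58688629e-03, -9.97263594e-01,
         1.53269531e+00],
       [ 0.00000000e+00,  0.00000000e+00,  0.00000000e+00,
         1.00000000e+00]])}
{'t': 0.1, 'joints': array([-1.22150280e+00,  3.07510009e-01,  1.50757206e+00,  9.01753669e-06,
        1.32838180e+00, -7.34850328e-02]), 'qd': array([-0.00065718, -0.00202476, -0.00419647,  0.00037566, -0.00131602,
        0.00032575]), 'joint_torque': array([ 3.04281230e-04, -4.58529997e+01, -2.52607781e+01, -2.34397760e-05,
        5.55450650e-03, -3.48799752e-06]), 'tcp_pos': array([ 0.23573647, -0.52390703,  0.30305519]), 'orientation': array([-9.27322821e-04,  9.77740162e-01,  2.09817304e-01, -1.24280774e-04]), 'force': array([-0.02264269,  0.77111878,  0.4592836 ]), 'torque': array([ 0.0411018 , -0.01831829, -0.00554475]), 'width': 0.08558380202724127}
```

View pics/scene0.png

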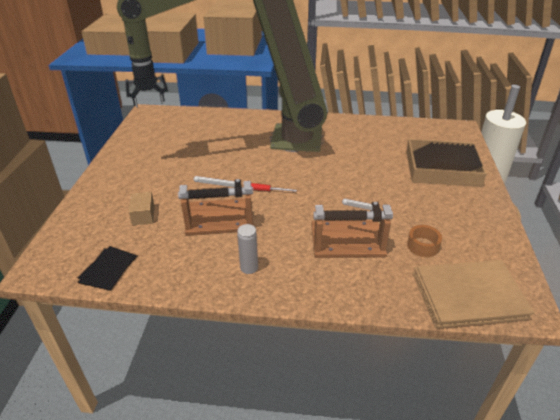

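View pics/top0.png

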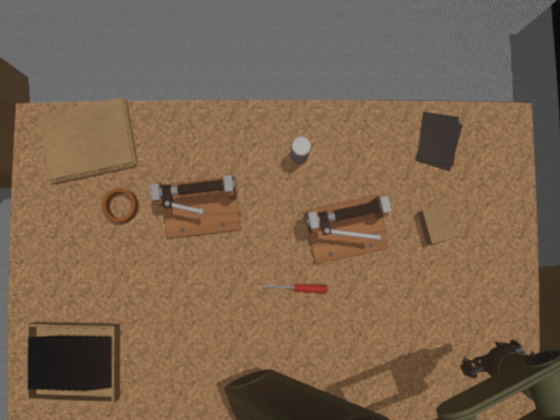

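The top view shows the long handle at right (caps near (314,220) and (384,205), lever about (327,231)→(380,237)). The short one is at left (caps (155,192) and (229,184), lever (167,204)→(203,211)). The screwdriver is at (295,288). Next I'll zoom in to get accurate pixels.

Run:
```python
import cv2,numpy as np
im=cv2.imread("pics/top0.png")
f=lambda x,y:cv2.resize(im[y:y+95,x:x+95],None,fx=4.2,fy=4.2,interpolation=cv2.INTER_CUBIC)
cv2.imwrite("pics/crop1.png",np.hstack([f(150,160),f(300,185)]))
hsv=cv2.cvtColor(im,cv2.COLOR_BGR2HSV)
m=((hsv[:,:,1]<60)&(hsv[:,:,2]>110)).astype(np.uint8)
n,l,st,c=cv2.connectedComponentsWithStats(m[165:275,140:410])
for i in range(1,n):
    if st[i,4]>15:
        q=np.argwhere(l==i)[:,::-1]+[140,165]; print(st[i,4],c[i]+[140,165],cv2.minAreaRect(q.astype(np.float32)))
```

```text
158 [228.13924051 182.69620253] ((228.5, 183.0), (16.0, 11.0), 90.0)
157 [154.96815287 191.49681529] ((155.06756591796875, 191.4053955078125), (16.27549934387207, 11.179131507873535), 80.53767395019531)
41 [173.56097561 189.58536585] ((173.5, 189.5), (7.0, 5.0), 90.0)
141 [385.5248227  203.81560284] ((385.8235778808594, 203.7941436767578), (16.492422103881836, 8.973817825317383), 75.96376037597656)
153 [187.83006536 208.07189542] ((187.30770874023438, 208.4615478515625), (32.163047790527344, 6.275716304779053), 11.309932708740234)
158 [313.27848101 219.74050633] ((313.0, 220.00001525878906), (16.994115829467773, 11.62755298614502), 63.43495178222656)
43 [331.13953488 215.69767442] ((331.0, 215.5), (7.0, 6.0), 90.0)
16 [326.625 230.25 ] ((326.5, 230.0), (4.0, 3.0), 90.0)
229 [356.35371179 234.25327511] ((355.4404296875, 234.54788208007812), (49.793670654296875, 6.180984973907471), 6.2034478187561035)
```

View pics/crop1.png

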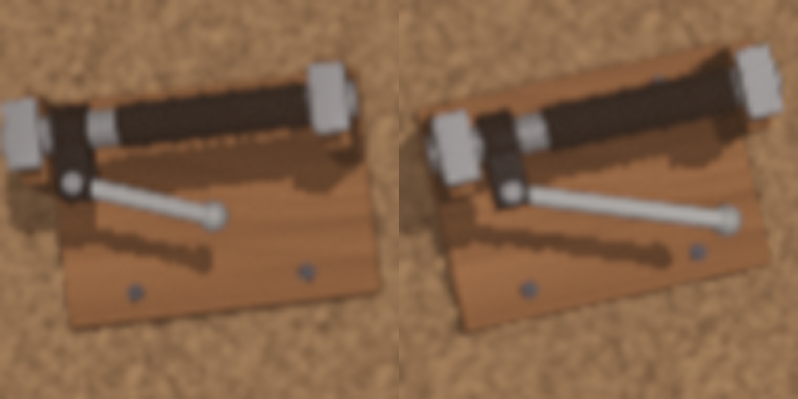

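```bash
cat > h.py <<'E'
from station import bot
import cv2,numpy as np
def ray(n,u,z):
    p=bot.camera_params(n);V=p["view"];d=cv2.undistortPoints(np.array([[u]],float),p["K"],p["D"])[0,0]
    R,t=V[:3,:3],V[:3,3];o=-R.T@t;w=R.T@np.r_[d,1];return (o+w*(z-o[2])/w[2])[:2]
def proj(n,P):
    p=bot.camera_params(n);V=p["view"];return cv2.projectPoints(np.array(P,float).reshape(-1,1,3),cv2.Rodrigues(V[:3,:3])[0],V[:3,3],p["K"],p["D"])[0].reshape(-1,2)
E
python3 - <<'E'
from h import *
np.set_printoptions(precision=4,suppress=True)
c=lambda x,y,ox,oy:np.array([x/4.2+ox-.4,y/4.2+oy-.4])
D={"short":dict(L=c(22,134,150,160),R=c(327,97,150,160),piv=c(72,182,150,160),ball=c(213,214,150,160),len=.1,A=c(72,327,150,160),B=c(379,290,150,160)),
"long":dict(L=c(456-399,147,300,185),R=c(757-399,83,300,185),piv=c(113,190,300,185),ball=c(328,219,300,185),len=.15,A=c(467-399,330,300,185),B=c(770-399,262,300,185))}
for k,d in D.items():
    L,R=ray("top",d["L"],.158),ray("top",d["R"],.158);y=(L-R)/np.linalg.norm(L-R);yaw=np.arctan2(-y[0],y[1]);x=np.array([y[1],-y[0]])
    o=(L+R)/2-.04*x
    A,B=ray("top",d["A"],.018),ray("top",d["B"],.018);print(k,"caps",L,R,np.linalg.norm(L-R),"yaw",yaw,"o",o,"| board AB",np.linalg.norm(A-B),"yaw",np.arctan2(-(A-B)[0],(A-B)[1]),"o",(A+B)/2+.08*x)
    pv,b=ray("top",d["piv"],.155),ray("top",d["ball"],.140)
    e=b-pv;print(" pivot",pv,"ball",b,"len",np.linalg.norm(e),"lever ang rel bar",np.arctan2(*( (-e)@np.c_[-x,y])),"pivot in stand",(pv-o)@x,(pv-o)@y)
    h=proj("scene",[[*pv,.135],[*b,.135],[*L,.158],[*R,.158]]);print(" scene px",h.round(1).tolist())
print(ray("top",(262,286),.01),ray("top",(328,289),.015))
E
```

```text
short caps [0.6523 0.3146] [0.6756 0.1195] 0.1965386630919834 yaw 0.11902092569010325 o [0.6242 0.2123] | board AB 0.21562133779501758 yaw 0.12072320399009503 o [0.626  0.2123]
 pivot [0.6217 0.2825] ball [0.6025 0.194 ] len 0.09054850473666509 lever ang rel bar -0.3334937082188729 pivot in stand 0.0058803379676722395 0.06998200556035102
 scene px [[375.4, 207.0], [345.6, 201.2], [387.9, 208.0], [320.3, 208.6]]
long caps [ 0.5769 -0.1088] [ 0.6176 -0.3004] 0.19592030743987734 yaw 0.20915522685389135 o [ 0.5581 -0.2129] | board AB 0.21598443768349748 yaw 0.21740123230302055 o [ 0.5609 -0.2138]
 pivot [ 0.5498 -0.1443] ball [ 0.5319 -0.2834] len 0.14031604250599264 lever ang rel bar -0.3376813395665788 pivot in stand 0.006168145729352696 0.0688445801661072
 scene px [[238.6, 184.2], [197.2, 178.4], [247.9, 183.9], [184.1, 187.8]]
[0.393  0.0312] [ 0.3845 -0.1603]
```

```bash
cat >> h.py <<'E'
LV={"long":(np.array([.5498,-.1443]),-.128,.12),"short":(np.array([.6217,.2825]),-.214,.07)}
def tgt(k,a,off):  # tool centre for lever angle a, clearance off between finger side and lever face
    pv,f,r=LV[k];f=f+a;n=np.array([np.cos(f),np.sin(f)]);e=np.array([np.sin(f),-np.cos(f)])
    return pv+r*e-n*(.0165+off),f
def rel(k,a,off,z,dx=0):
    s=bot.observe();q=s["orientation"];th=2*np.arctan2(q[2],q[1]);th=(th+np.pi)%(2*np.pi)-np.pi
    p,f=tgt(k,a,off);d=p-s["tcp_pos"][:2]
    return np.round([100*(d@[np.cos(th),np.sin(th)]),100*(d@[np.sin(th),-np.cos(th)]),100*(s["tcp_pos"][2]-z),th-f],3)
def st():
    s=bot.observe();print(s["t"],s["tcp_pos"].round(4),s["force"].round(2),s["width"].round(4),s["joints"].round(2))
E
python3 -c "
from h import *
for k in LV: print(k,tgt(k,0,.03),rel(k,0,.03,.26),rel(k,0,.03,.193))"
```

```text
long (array([ 0.48836232, -0.25738254]), -0.128) [ 33.974 -13.941   4.306   0.551] [ 33.974 -13.941  11.006   0.551]
short (array([0.56139478, 0.22397197]), -0.214) [ 60.384 -54.842   4.306   0.637] [ 60.384 -54.842  11.006   0.637]
```

Emit:
play_rows(steps=[-1,2,-1,0,0.05,-1,5,-2,0,0.1,-1,8,-3.3,0,0.15,-1,11,-4.5,0,0.2,-1,14,-5.7,0,0.25,-1,17,-7,0,0.3,-1,20,-8.2,0,0.35,-1,23,-9.4,0,0.4,-1,26,-10.7,0,0.45,-1,29,-11.9,0,0.5,-1,32,-13.1,0,0.55,-1,33.97,-13.94,0,0.551,-1,33.97,-13.94,0,0.551,-1,33.97,-13.94,2,0.551,-1,33.97,-13.94,4,0.551,-1,33.97,-13.94,6,0.551,-1,33.97,-13.94,6,0.551,-1,33.97,-13.94,6,0.551])

```text
t: 1.6
tcp_pos: [0.4873, -0.2578, 0.2428]
orientation: [-0.001, 0.998, -0.064, -0.002]
force: [-1.0, 0.3, -0.2]
width: -0.0001
```

```bash
python3 -c "
from h import *
st();print(rel('long',0,.03,.193))
im=bot.snapshot('top')[185:285,290:410,::-1];im2=bot.snapshot('scene')[130:230,160:280,::-1]
cv2.imwrite('pics/t1.png',np.hstack([cv2.resize(i,None,fx=3.3,fy=3.3,interpolation=2) for i in(im,im2)]))"
```

```text
Traceback (most recent call last):
  File "h.py", line 17, in st
    s=bot.observe();print(s["t"],s["tcp_pos"].round(4),s["force"].round(2),s["width"].round(4),s["joints"].round(2))
                                                                           ^^^^^^^^^^^^^^^^
AttributeError: 'float' object has no attribute 'round'
```

```bash
sed -i 's/s\["width"\].round(4)/round(s["width"],4)/' h.py; python3 -c "
from h import *
st();print(rel('long',0,.03,.193))
im=bot.snapshot('top')[185:285,290:410,::-1];im2=bot.snapshot('scene')[130:230,160:280,::-1]
cv2.imwrite('pics/t1.png',np.hstack([cv2.resize(i,None,fx=3.3,fy=3.3,interpolation=2) for i in(im,im2)]))"
```

```text
1.6 [ 0.4873 -0.2578  0.2428] [-0.95  0.34 -0.22] -0.0001 [-0.56  0.33  1.64 -0.    1.18  1.14]
[ 9.800e-02 -5.700e-02  4.979e+00 -1.000e-03]
```

View pics/t1.png

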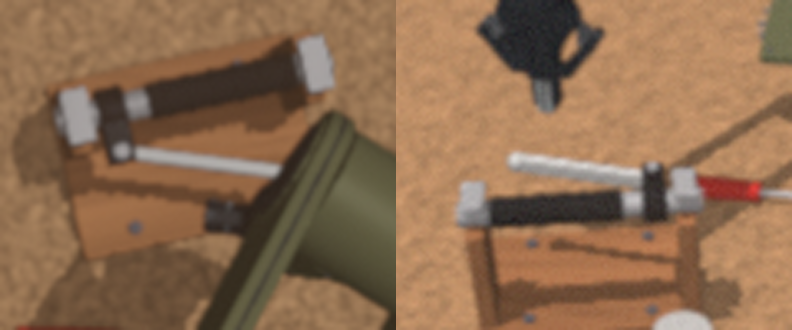

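The crop shows the shut fingers hanging over the open side, with the knuckles flared along the lever and nothing in the way below. I'll lower the tool and come up close.

Emit:
play_rows(steps=[-1,0.1,-0.06,1.5,0,-1,0.1,-0.06,3,0,-1,0.1,-0.06,4,0,-1,0.1,-0.06,4.8,0,-1,0.1,-0.06,4.8,0,-1,0.1,-0.06,4.8,0,-1,0.8,-0.06,4.8,0,-1,1.5,-0.06,4.8,0,-1,2.1,-0.06,4.8,0,-1,2.4,-0.06,4.8,0,-1,2.4,-0.06,4.8,0,-1,2.4,-0.06,4.8,0])

```text
t: 2.7
tcp_pos: [0.5127, -0.2603, 0.1959]
orientation: [0.0, 0.998, -0.064, -0.0]
force: [-0.3, -0.3, -0.5]
width: -0.0
```

```bash
python3 -c "
from h import *
st();print([list(rel('long',a,0,.195)) for a in (0,.08,.16,.24,.28,.32)])"
```

```text
2.7 [ 0.5127 -0.2603  0.1959] [-0.29 -0.27 -0.49] -0.0 [-0.54  0.41  1.65 -0.    1.08  1.16]
[[np.float64(0.547), np.float64(0.019), np.float64(0.092), np.float64(0.0)], [np.float64(1.511), np.float64(0.113), np.float64(0.092), np.float64(-0.08)], [np.float64(2.48), np.float64(0.129), np.float64(0.092), np.float64(-0.16)], [np.float64(3.447), np.float64(0.068), np.float64(0.092), np.float64(-0.24)], [np.float64(3.928), np.float64(0.009), np.float64(0.092), np.float64(-0.28)], [np.float64(4.406), np.float64(-0.07), np.float64(0.092), np.float64(-0.32)]]
```

Emit:
play_rows(steps=[-1,0.3,0.0,0.1,0,-1,0.55,0.02,0.1,0,-1,0.8,0.04,0.1,-0.02,-1,1.05,0.07,0.1,-0.04,-1,1.3,0.1,0.1,-0.06,-1,1.5,0.11,0.1,-0.08,-1,1.75,0.12,0.1,-0.1,-1,2.0,0.13,0.1,-0.12,-1,2.25,0.13,0.1,-0.14,-1,2.48,0.13,0.1,-0.16,-1,2.48,0.13,0.1,-0.16,-1,2.48,0.13,0.1,-0.16])

```text
t: 3.7
tcp_pos: [0.5362, -0.2644, 0.1946]
orientation: [-0.0, 1.0, 0.017, -0.001]
force: [-5.0, 1.9, 2.1]
width: -0.0004
```

```bash
python3 -c "
from h import *
st();print([rel('long',a,0,.195).tolist() for a in (.16,.2,.24,.28,.3,.32,.34)])
im=bot.snapshot('top')[185:285,290:410,::-1];im2=bot.snapshot('scene')[130:230,160:280,::-1]
cv2.imwrite('pics/t2.png',np.hstack([cv2.resize(i,None,fx=3.3,fy=3.3,interpolation=2) for i in(im,im2)]))"
```

```text
3.7 [ 0.5362 -0.2644  0.1946] [-4.97  1.94  2.11] -0.0004 [-0.53  0.44  1.6  -0.    1.11  1.01]
[[0.093, 0.038, -0.038, 0.001], [0.574, 0.095, -0.038, -0.039], [1.057, 0.133, -0.038, -0.079], [1.541, 0.151, -0.038, -0.119], [1.784, 0.153, -0.038, -0.139], [2.026, 0.15, -0.038, -0.159], [2.268, 0.142, -0.038, -0.179]]
```

View pics/t2.png

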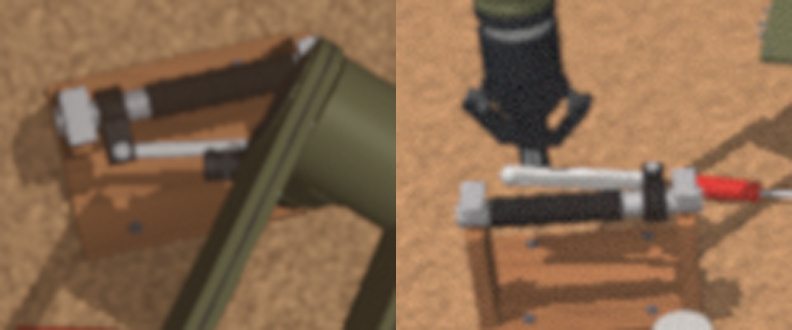

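The lever is moving with the fingers: it's half pressed at about 5 N, as expected. I'll carry on in small steps.

Emit:
play_rows(steps=[-1,0.25,0.04,0,-0.02,-1,0.5,0.07,0,-0.04,-1,0.75,0.09,0,-0.06,-1,1.0,0.11,0,-0.08,-1,1.25,0.13,0,-0.1,-1,1.45,0.14,0,-0.12,-1,1.45,0.14,0,-0.12,-1,1.45,0.14,0,-0.12])

```text
t: 4.47
tcp_pos: [0.5499, -0.2651, 0.1946]
orientation: [-0.001, 0.997, 0.077, -0.002]
force: [-7.6, 1.5, 3.1]
width: -0.0
```

```bash
python3 -c "
from h import *
st();print([rel('long',a,0,.195).tolist() for a in (.28,.3,.32,.34)])"
```

```text
4.4667 [ 0.5499 -0.2651  0.1946] [-7.65  1.46  3.14] -0.0 [-0.52  0.45  1.57 -0.    1.12  0.9 ]
[[0.166, 0.058, -0.04, 0.001], [0.406, 0.089, -0.04, -0.019], [0.647, 0.115, -0.04, -0.039], [0.888, 0.136, -0.04, -0.059]]
```

Emit:
play_rows(steps=[-1,0.1,0.02,0,-0.01,-1,0.2,0.03,0,-0.02,-1,0.2,0.03,0,-0.02])

```text
t: 4.72
tcp_pos: [0.5519, -0.2651, 0.1946]
orientation: [-0.001, 0.996, 0.087, -0.002]
force: [-7.4, 1.6, 3.3]
width: -0.0001
```

Emit:
play_rows(steps=[-1,0.1,0.02,0,-0.01,-1,0.15,0.02,0,-0.015,-1,0.15,0.02,0,-0.015])

```text
t: 4.97
tcp_pos: [0.5533, -0.2651, 0.1946]
orientation: [-0.001, 0.996, 0.094, -0.002]
force: [-7.0, 1.7, 3.6]
width: 0.0001
```

```bash
python3 -c "
from h import *
st();print([rel('long',a,0,.195).tolist() for a in (.28,.3,.32,.34)])"
```

```text
4.9667 [ 0.5533 -0.2651  0.1946] [-6.97  1.75  3.63] 0.0001 [-0.52  0.46  1.56 -0.    1.13  0.87]
[[-0.167, 0.002, -0.044, 0.036], [0.072, 0.041, -0.044, 0.016], [0.312, 0.076, -0.044, -0.004], [0.552, 0.105, -0.044, -0.024]]
```

Emit:
play_rows(steps=[-1,0.1,0.02,0,0,-1,0.15,0.03,0,0,-1,0.15,0.03,0,0])

```text
t: 5.22
tcp_pos: [0.5546, -0.2649, 0.1946]
orientation: [-0.001, 0.996, 0.094, -0.002]
force: [-8.3, 2.2, 4.5]
width: 0.0002
```

Emit:
play_rows(steps=[-1,0.1,0.02,0,0,-1,0.1,0.02,0,0])

```text
t: 5.38
tcp_pos: [0.5551, -0.2649, 0.1945]
orientation: [-0.001, 0.996, 0.094, -0.003]
force: [-9.6, 1.6, 4.6]
width: 0.0002
```

Emit:
play_rows(steps=[-1,0.1,0.02,0,0,-1,0.1,0.02,0,0])

```text
t: 5.55
tcp_pos: [0.5553, -0.2649, 0.1945]
orientation: [-0.001, 0.996, 0.094, -0.004]
force: [-10.8, 2.0, 7.5]
width: -0.0001
```

Emit:
play_rows(steps=[-1,0.1,0.02,0,0,-1,0.1,0.02,0,0,-1,0.1,0.02,0,0])

```text
t: 5.8
tcp_pos: [0.5555, -0.2649, 0.1945]
orientation: [-0.002, 0.996, 0.094, -0.004]
force: [-14.3, 2.0, 7.2]
width: -0.0003
```

```bash
python3 -c "
from h import *
st();print([rel('long',a,0,.195).tolist() for a in (.3,.32,.34)])
im=bot.snapshot('top')[185:265,300:400,::-1];im2=bot.snapshot('scene')[130:230,160:285,::-1]
cv2.imwrite('pics/t3.png',np.hstack([cv2.resize(i,(400,320),interpolation=2) for i in(im,im2)]))"
```

```text
5.8 [ 0.5555 -0.2649  0.1945] [-14.25   1.99   7.25] -0.0003 [-0.51  0.46  1.55 -0.    1.13  0.87]
[[-0.145, 0.022, -0.049, 0.016], [0.094, 0.056, -0.049, -0.004], [0.335, 0.086, -0.049, -0.024]]
```

View pics/t3.png

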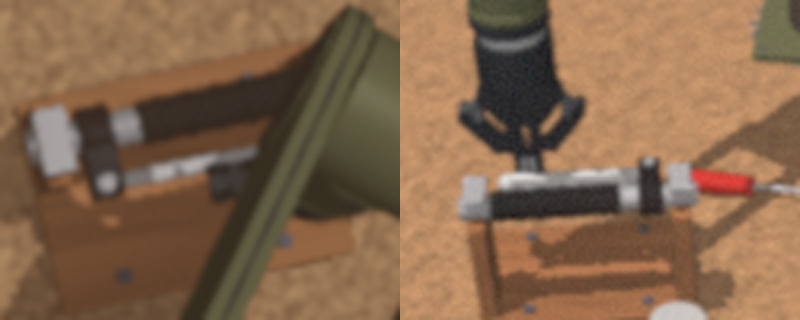

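At 14 N against about 8 N of spring, and with no further motion, the long lever is parallel to the bar and on its stop. I'll hold for 2.5 s.

Emit:
play_rows(steps=[-1,0,0,0,0,-1,0,0,0,0,-1,0,0,0,0,-1,0,0,0,0,-1,0,0,0,0,-1,0,0,0,0,-1,0,0,0,0,-1,0,0,0,0,-1,0,0,0,0,-1,0,0,0,0,-1,0,0,0,0,-1,0,0,0,0,-1,0,0,0,0,-1,0,0,0,0,-1,0,0,0,0,-1,0,0,0,0,-1,0,0,0,0,-1,0,0,0,0,-1,0,0,0,0,-1,0,0,0,0])

```text
t: 7.57
tcp_pos: [0.5555, -0.2649, 0.1945]
orientation: [-0.001, 0.996, 0.094, -0.004]
force: [-13.6, 1.8, 6.4]
width: 0.0
```

Emit:
play_rows(steps=[-1,0,0,0,0,-1,0,0,0,0,-1,0,0,0,0,-1,0,0,0,0,-1,0,0,0,0,-1,0,0,0,0,-1,0,0,0,0,-1,0,0,0,0,-1,0,0,0,0,-1,0,0,0,0])

```text
t: 8.4
tcp_pos: [0.5554, -0.2649, 0.1945]
orientation: [-0.002, 0.996, 0.094, -0.004]
force: [-13.8, 1.5, 6.5]
width: -0.0004
```

Emit:
play_rows(steps=[-1,-0.4,0,0,0.02,-1,-0.8,0.05,0,0.05,-1,-1.3,0.1,0,0.08,-1,-1.8,0.1,0,0.12,-1,-2.3,0.1,0,0.16,-1,-2.8,0.1,0,0.2,-1,-3.3,0.1,0,0.24,-1,-3.9,0,0,0.28,-1,-4.6,0,0,0.3,-1,-5.5,0,0,0.3,-1,-6.5,0,0,0.3,-1,-7.5,0,0,0.3,-1,-8,0,0,0.3,-1,-8,0,0,0.3])

```text
t: 9.57
tcp_pos: [0.4799, -0.2812, 0.1952]
orientation: [0.0, 0.998, -0.057, 0.0]
force: [-1.0, -0.8, -0.4]
width: 0.0002
```

```bash
python3 -c "
from h import *
st();print([rel('short',0,.03,z).tolist() for z in(.26,)])
cv2.imwrite('pics/top_rel.png',bot.snapshot('top')[:,:,::-1])
im2=bot.snapshot('scene')[130:230,160:285,::-1]
cv2.imwrite('pics/t4.png',cv2.resize(im2,(500,400),interpolation=2))"
```

```text
9.5667 [ 0.4799 -0.2812  0.1952] [-1.02 -0.85 -0.39] 0.0002 [-0.61  0.39  1.69 -0.    1.06  1.08]
[[2.34, -51.121, -6.481, 0.1]]
```

View pics/t4.png

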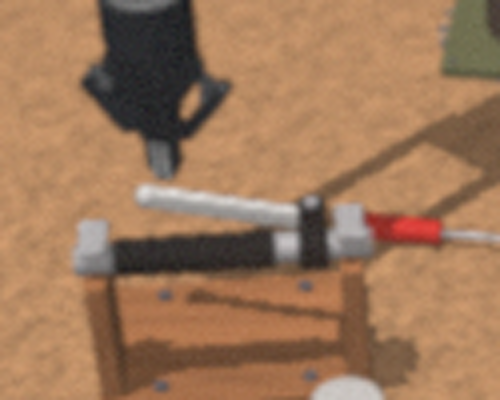

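The long lever has sprung back fully, its ball at the same place as before. Next I'll lift and cross to the short lever.

Emit:
play_rows(steps=[-1,0,0,-2,0,-1,0,0,-4,0,-1,0,0,-6.5,0,-1,0,-2,-6.5,0,-1,0,-5,-6.5,0,-1,0,-9,-6.5,0,-1,0,-13,-6.5,0,-1,0,-17,-6.5,0,-1,0,-21,-6.5,0,-1,0,-25,-6.5,0,-1,0,-29,-6.5,0.02,-1,0.5,-33,-6.5,0.04,-1,1,-37,-6.5,0.06,-1,1.5,-41,-6.5,0.08,-1,2,-45,-6.5,0.1,-1,2.3,-48.5,-6.5,0.1,-1,2.3,-51,-6.5,0.1,-1,2.3,-51.1,-6.5,0.1,-1,2.3,-51.1,-6.5,0.1])

```text
t: 11.25
tcp_pos: [0.5618, 0.2265, 0.2597]
orientation: [-0.0, 0.994, -0.105, 0.0]
force: [0.4, 0.3, 0.4]
width: -0.0002
```

```bash
python3 -c "
from h import *
st();print([rel('short',a,o,.196).tolist() for a,o in((0,.03),(0,.006))])"
```

```text
11.25 [0.5618 0.2265 0.2597] [0.38 0.31 0.39] -0.0002 [ 0.31  0.38  1.5  -0.    1.25  2.09]
[[0.01, 0.251, 6.367, 0.004], [2.41, 0.261, 6.367, 0.004]]
```

Emit:
play_rows(steps=[-1,0,0.25,1.5,0,-1,0,0.25,3,0,-1,0,0.25,4.5,0,-1,0,0.25,5.7,0,-1,0,0.25,6.3,0,-1,0,0.25,6.3,0,-1,0,0.25,6.3,0,-1,0.8,0.25,6.3,0,-1,1.5,0.25,6.3,0,-1,2.1,0.25,6.3,0,-1,2.3,0.25,6.3,0,-1,2.3,0.25,6.3,0])

```text
t: 12.25
tcp_pos: [0.5847, 0.2171, 0.1973]
orientation: [-0.0, 0.994, -0.107, 0.001]
force: [1.0, 0.7, -1.1]
width: -0.0001
```

```bash
python3 -c "
from h import *
st();print([rel('short',a,0,.196).tolist() for a in (0,.08,.16,.24,.28,.3,.32)])
im=bot.snapshot('top')[165:245,145:245,::-1];im2=bot.snapshot('scene')[150:250,290:415,::-1]
cv2.imwrite('pics/t5.png',np.hstack([cv2.resize(i,(400,320),interpolation=2) for i in(im,im2)]))"
```

```text
12.25 [0.5847 0.2171 0.1973] [ 1.01  0.74 -1.06] -0.0001 [ 0.29  0.46  1.54 -0.    1.14  2.07]
[[0.581, -0.177, 0.131, 0.0], [1.145, -0.067, 0.131, -0.08], [1.717, -0.003, 0.131, -0.16], [2.292, 0.015, 0.131, -0.24], [2.579, 0.007, 0.131, -0.28], [2.723, -0.001, 0.131, -0.3], [2.866, -0.013, 0.131, -0.32]]
```

View pics/t5.png

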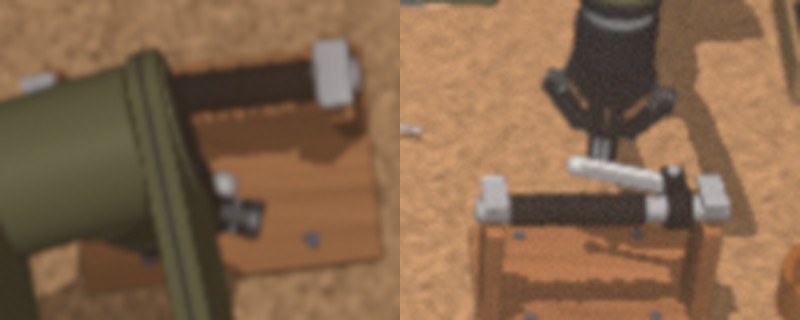

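The fingers stand just behind the short lever, at about (600,150) in the right half, and the knuckles are clear above the bracket. I'll press now.

Emit:
play_rows(steps=[-1,0.3,-0.17,0.1,0,-1,0.58,-0.17,0.1,0,-1,0.75,-0.14,0.1,-0.02,-1,0.9,-0.11,0.1,-0.045,-1,1.05,-0.08,0.1,-0.065,-1,1.2,-0.06,0.1,-0.09,-1,1.35,-0.04,0.1,-0.11,-1,1.5,-0.02,0.1,-0.13,-1,1.65,-0.01,0.1,-0.15,-1,1.8,0,0.1,-0.17,-1,1.8,0,0.1,-0.17,-1,1.8,0,0.1,-0.17])

```text
t: 13.35
tcp_pos: [0.6001, 0.2136, 0.1957]
orientation: [-0.0, 1.0, -0.021, -0.001]
force: [-5.1, 1.7, 2.4]
width: 0.0002
```

```bash
python3 -c "
from h import *
st();print([rel('short',a,0,.196).tolist() for a in (.16,.2,.24,.28,.3,.32)])"
```

```text
13.35 [0.6001 0.2136 0.1957] [-5.08  1.73  2.39] 0.0002 [0.28 0.48 1.51 0.   1.15 1.89]
[[0.139, 0.005, -0.032, 0.012], [0.419, 0.069, -0.032, -0.028], [0.702, 0.121, -0.032, -0.068], [0.987, 0.162, -0.032, -0.108], [1.13, 0.179, -0.032, -0.128], [1.273, 0.192, -0.032, -0.148]]
```

Emit:
play_rows(steps=[-1,0.15,0.02,0,-0.02,-1,0.3,0.05,0,-0.04,-1,0.45,0.07,0,-0.06,-1,0.6,0.1,0,-0.09,-1,0.75,0.13,0,-0.12,-1,0.85,0.14,0,-0.135,-1,0.85,0.14,0,-0.135])

```text
t: 13.93
tcp_pos: [0.6077, 0.2115, 0.1956]
orientation: [0.0, 0.999, 0.047, -0.002]
force: [-7.8, 1.0, 3.2]
width: -0.0002
```

Emit:
play_rows(steps=[-1,0.1,0.01,0,-0.01,-1,0.15,0.01,0,-0.01,-1,0.15,0.01,0,-0.01])

```text
t: 14.18
tcp_pos: [0.609, 0.2114, 0.1956]
orientation: [0.0, 0.999, 0.051, -0.002]
force: [-7.8, 1.4, 4.7]
width: 0.0002
```

```bash
python3 -c "
from h import *
st();print([rel('short',a,0,.196).tolist() for a in (.24,.28,.3,.32)])"
```

```text
14.1833 [0.609  0.2114 0.1956] [-7.85  1.41  4.69] 0.0002 [0.27 0.49 1.49 0.   1.16 1.74]
[[-0.185, -0.086, -0.036, 0.077], [0.091, -0.004, -0.036, 0.037], [0.23, 0.033, -0.036, 0.017], [0.37, 0.067, -0.036, -0.003]]
```

Emit:
play_rows(steps=[-1,0.1,0.01,0,0,-1,0.2,0.03,0,0,-1,0.2,0.03,0,0])

```text
t: 14.43
tcp_pos: [0.6108, 0.2114, 0.1956]
orientation: [0.0, 0.999, 0.051, -0.003]
force: [-9.0, 1.0, 4.8]
width: -0.0
```

Emit:
play_rows(steps=[-1,0.1,0.02,0,0,-1,0.1,0.02,0,0])

```text
t: 14.6
tcp_pos: [0.6112, 0.2114, 0.1956]
orientation: [0.0, 0.999, 0.051, -0.003]
force: [-10.0, 0.6, 5.1]
width: -0.0002
```

Emit:
play_rows(steps=[-1,0.1,0.02,0,0,-1,0.1,0.02,0,0])

```text
t: 14.77
tcp_pos: [0.6113, 0.2114, 0.1956]
orientation: [0.0, 0.999, 0.051, -0.004]
force: [-11.6, 0.4, 6.2]
width: -0.0003
```

Emit:
play_rows(steps=[-1,0.12,0.0,0,0,-1,0.12,0.0,0,0,-1,0.12,0.0,0,0])

```text
t: 15.02
tcp_pos: [0.6115, 0.2114, 0.1956]
orientation: [0.0, 0.999, 0.051, -0.005]
force: [-12.7, 1.1, 7.8]
width: 0.0002
```

```bash
python3 -c "
from h import *
st();print([rel('short',a,0,.196).tolist() for a in (.3,.32)])
im=bot.snapshot('top')[165:245,145:245,::-1];im2=bot.snapshot('scene')[150:250,290:415,::-1]
cv2.imwrite('pics/t6.png',np.hstack([cv2.resize(i,(400,320),interpolation=2) for i in(im,im2)]))"
```

```text
15.0167 [0.6115 0.2114 0.1956] [-12.67   1.1    7.78] 0.0002 [0.27 0.5  1.48 0.   1.17 1.73]
[[-0.025, 0.006, -0.041, 0.017], [0.114, 0.039, -0.041, -0.003]]
```

View pics/t6.png

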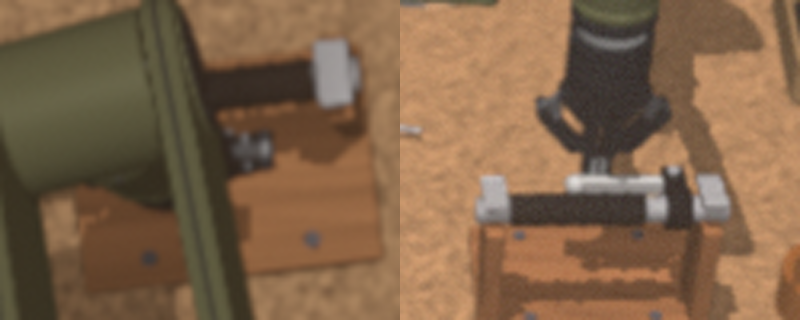

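The short lever is parallel to the bar, and force is rising without motion, so it's on its stop. I'll hold and then release.

Emit:
play_rows(steps=[-1,0.05,0,0,0,-1,0.05,0,0,0,-1,0.05,0,0,0,-1,0.05,0,0,0,-1,0.05,0,0,0,-1,0.05,0,0,0,-1,0.05,0,0,0,-1,0.05,0,0,0,-1,0.05,0,0,0,-1,0.05,0,0,0,-1,0.05,0,0,0,-1,0.05,0,0,0,-1,0.05,0,0,0,-1,0.05,0,0,0,-1,0.05,0,0,0,-1,0.05,0,0,0,-1,0.05,0,0,0,-1,0.05,0,0,0,-1,0.05,0,0,0,-1,0.05,0,0,0])

```text
t: 16.78
tcp_pos: [0.6116, 0.2114, 0.1956]
orientation: [0.0, 0.999, 0.051, -0.005]
force: [-14.8, 1.7, 8.3]
width: -0.0
```

Emit:
play_rows(steps=[-1,0,0,0,0,-1,0,0,0,0,-1,0,0,0,0,-1,0,0,0,0,-1,0,0,0,0,-1,0,0,0,0,-1,0,0,0,0,-1,0,0,0,0,-1,0,0,0,0,-1,0,0,0,0])

```text
t: 17.62
tcp_pos: [0.6116, 0.2114, 0.1956]
orientation: [0.0, 0.999, 0.051, -0.005]
force: [-14.8, 1.6, 8.7]
width: -0.0001
```

Emit:
play_rows(steps=[-1,-0.4,0,0,0.03,-1,-0.8,0,0,0.07,-1,-1.2,0,0,0.12,-1,-1.6,0,0,0.17,-1,-2,0,0,0.22,-1,-2.5,0,0,0.27,-1,-3,0,0,0.3,-1,-3.8,0,0,0.3,-1,-4.8,0,0,0.3,-1,-6,0,0,0.3,-1,-7,0,0,0.3,-1,-8,0,0,0.3,-1,-8,0,-3,0.3,-1,-9,0,-6,0.3,-1,-12,0,-8,0.3,-1,-15,0,-10,0.3,-1,-15,0,-10,0.3,-1,-15,0,-10,0.3])

```text
t: 19.12
tcp_pos: [0.4665, 0.1961, 0.2977]
orientation: [-0.001, 0.995, -0.098, 0.002]
force: [0.5, -0.5, 0.1]
width: -0.0001
```

Run:
```python
from h import *
st();im=bot.snapshot('top')[:,:,::-1];sc=bot.snapshot('scene')[:,:,::-1]
im0=cv2.imread('pics/top0.png')
f=lambda i:cv2.resize(i[160:300,95:460],None,fx=2.1,fy=2.1,interpolation=2)
cv2.imwrite('pics/t7.png',np.vstack([f(im),cv2.resize(sc[150:285,110:475],None,fx=2.1,fy=2.1,interpolation=2)]))
hsv=cv2.cvtColor(im.copy(),cv2.COLOR_BGR2HSV)
m=((hsv[:,:,1]<60)&(hsv[:,:,2]>110)).astype(np.uint8)
n,l,s,c=cv2.connectedComponentsWithStats(m[165:275,140:410])
for i in range(1,n):
    if s[i,4]>100: print(s[i,4],c[i]+[140,165],cv2.minAreaRect((np.argwhere(l==i)[:,::-1]).astype(np.float32))[1:])
```

```text
19.1167 [0.4665 0.1961 0.2977] [ 0.51 -0.53  0.09] -0.0001 [ 0.31  0.21  1.66 -0.    1.27  2.08]
160 [228.11875 182.7875 ] ((16.0, 11.0), 90.0)
159 [155.04402516 191.49685535] ((17.0, 11.0), 90.0)
143 [385.46853147 203.84615385] ((16.473756790161133, 9.217458724975586), 78.69007110595703)
153 [187.83006536 208.07189542] ((32.163047790527344, 6.275716304779053), 11.309932708740234)
164 [313.29268293 219.82926829] ((17.0, 12.0), 90.0)
231 [356.34199134 234.27272727] ((49.793670654296875, 6.180984973907471), 6.2034478187561035)
```

View pics/t7.png

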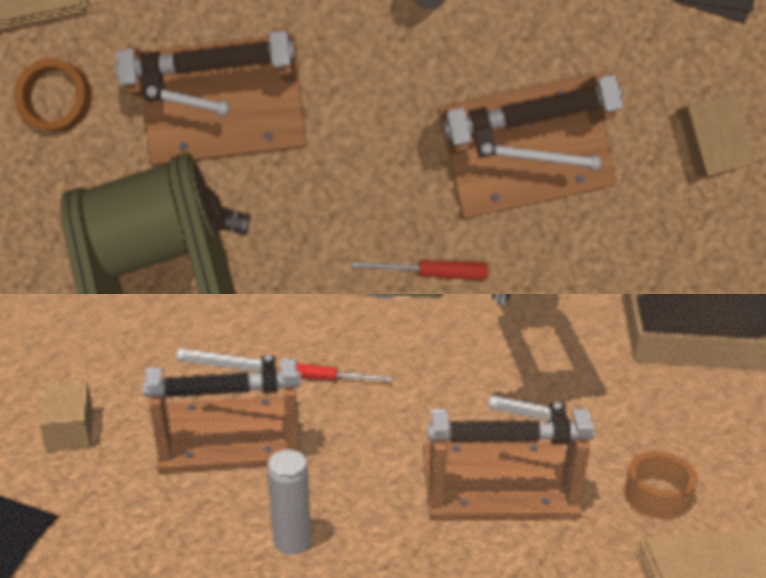

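Both levers are back at their starting pixels to within 0.03 px, the bystanders look unmoved and the arm is clear, so I'll hand in.

```bash
python3 -c "
from station import bot
print(bot.sign_off())"
```

```text
the job is handed in; nothing more can be done
None
```

I pressed the long lever and then the short one with the sides of the shut fingers, and held each against its stop for about 2.5 s. I then let each one spring back as I backed the fingers away. The job was handed in at about 19 s; no verdict was reported.

- **At the stops:** each lever looked parallel to its bar. Pushing further raised the force but barely moved the lever. The along-press force peaked at about 14–15 N, with another 6–9 N upwards at the fingertips, probably friction. My estimate of the lever angle there was about 0.31 rad against the 0.32 given, which is within the camera error.
- **After release:** in the top view both levers' centres were within 0.03 pixels of their starting positions.
- **Other things on the bench:** by eye, the bystanders were where they started; I did not measure them.
- **Robot:** it ended clear of everything, with about zero force at the wrist.

No check failed.

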